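Close up the vial cool box

ROBOT

A 6-joint arm with a two-finger parallel gripper is mounted at the origin on the work surface. World frame = base frame: x ahead of the robot, y to its left, z up, the work surface at z = 0. Lengths are in m, angles in degrees, forces in N, time in s.
With the tool pointing down it reaches from about 0.4 to 0.825 m from the base axis. Payload 7 kg.
Tool frame: the origin (TCP) lies between the finger pads; the fingertips stand 19 mm ahead of it and the grasp point (between the pads) is the TCP (r.finger_overhang is the distance from the TCP to the fingertips, in m); z points along the fingers, y is the direction in which the jaws open and shut (so a half turn about z gives the same grasp; the last joint's range is limited). The gripper opens to 88 mm and grips with 3 to 60 N. Pads are 19 mm wide; open, the fingers measure 130 mm over their backs; the gripper's body (78 mm by 193 mm) begins 47 mm behind the grasp point.
Start: joints at [82.626, 20.546, 0.682, 0, -70.136, -16.507], TCP at [0.273, 0.617, 0.246] pointing down, gripper open.
Joint ranges: [-176.03, 176.03], [-82.01, 121.73], [-58.28, 71.71], [-173.87, 95.51], [-174.79, -0.11], [-173.66, 173.66]. Speed limits (degrees/s): [136.94, 136.94, 172.46, 180, 180, 180].

INTERFACE

Orientations are given as [roll, pitch, yaw] about the fixed x, y, z axes, in that order (R = Rz(yaw) Ry(pitch) Rx(roll)).
In Python, from plant import r, optics gives the robot as it stands. The module is installed in compiled form; this text tells all that it offers.
- The arm moves only by the tool step_arm, never from a script. Its argument "increments" is a list of rows, each an object of numbers: "tx", "ty", "tz": the shift along the world's x, y, z in mm; "ax", "ay", "az": the turn, a rotation vector about the world's x, y, z in degrees; "claw": the gripper command: -1 is shut, 1 is fully open, values between are in proportion. In form: [{"tx": .., "ty": .., "tz": .., "ax": .., "ay": .., "az": .., "claw": ..}, ...]. A call has 1 to 12 rows; each row shifts and turns the commanded pose from where the row before left it; what a row does not reach is not made up. A row lasts 1/10 s, in which the tool goes at most 50 mm and 8.59 degrees, less where a joint would pass 70% of its speed; a pose out of reach is approached as far as the arm can. A call with a gripper value outside its range is refused whole. The fingers move at their own pace and stop on an object; "newtons" is the grip in N (left out, the last holds). Time passes only in rows, so rows that do not move let the fingers close. It gives the time, the measured TCP pose, the force and the opening at its end, in the units of the state.
- r.get_state(): the state, without advancing time (a new reading comes with each control period).
- optics.capture(name): name is "scene" or "top" or "wrist"; returns a dict with "image" (400x640x3 uint8, blue, green, red), "depth" (400x640 float32, m along the optical axis (not along the pixel's ray), 0 where there is no reading), "fx", "fy", "cx", "cy" (pixels), "distortion" ([k1, k2, p1, p2, k3] as OpenCV has them; the pictures are not rectified), "R" (3x3) and "t" (3): a world point X has camera coordinates R X + t. Camera axes: x right, y down, z forward; pixel columns grow to the right and rows downward; lengths in m; the calibration is good to about 2 mm. A picture is of the moment at which its call begins.
- r.close_job(): hands the job in, once; it reports no verdict.
The state is a dict: "time_s": time; "joints": joint angles; "qd": joint speeds; "joint_torque": joint torques, N m; "tcp_pos": TCP position; "eef_rot": TCP orientation; "contact_force": force on the tool from outside, world axes, zero at the start; "moment": the same for the moment, N m; "gripper_width": finger opening in m.
Only numpy, scipy, OpenCV 4.12 (cv2) and the standard library are available. Lean on these libraries where they do the work, as an engineer would, in place of code of your own. Each camera call takes 0.05 s, during which the arm holds its last target. There are 200 camera calls.

TASK

Close the open cool box on the lab bench: first fold its upright white inner leaf all the way down over the vials, then swing the hinged smoky-blue cover fully shut over it. Do it by gently pushing and pressing with the fingertips; do not take the leaf or the cover between the fingers, and leave the vials and everything else on the bench where they are. Finish with the robot clear of everything.

Things in the scene. Friction and masses are not known exactly. Their poses are not given: they have to be found in the camera images.
- case: White open cool box, 200 (its x) by 150 (its y) by 70 mm high, walls 6 mm, fixed to the bench. Origin: centre of its underside, on the bench; z up. Its +x side carries the cover's hinge, its -x side the leaf's hinge. Its +x points to the robot's right (world -y), give or take 30 degrees.
- leaf (a joint): Angle of the white inner leaf about its hinge, rad: 0 = folded flat over the vials (horizontal, 8 mm below the rim; stop), pi/2 = upright, 1.75 = outer stop. It starts about upright. The hinge is stiff: the leaf stays where it is left and takes 0.5 to 1.5 N at its free edge to move.
- leaf_hinge (a point): Middle of the leaf's hinge axis, at x = -88 mm in the case's frame, 62 mm above the bench; axis along the case's y. Turns with the leaf: x runs from hinge to free edge, y along the hinge, z normal (up when folded down, towards the case's -x when upright). The leaf is a plate 130 mm long (x), 132 mm wide, 4 mm thick, centred on z = 0, with 3 mm ribs on the +z face.
- leaf_edge (a point): Middle of the leaf's free edge on its +z (outer, later upper) face: 130 mm along x from leaf_hinge. Same axes as leaf_hinge.
- cover (a joint): Angle of the smoky-blue cover about its hinge, rad: 0 = shut on the case's rim (stop), pi/2 = standing upright, 1.9 = open stop. It starts open, leaning slightly outward. The hinge is stiff: the cover stays where it is left and takes about 1 to 4 N at its free edge to move.
- cover_hinge (a point): Middle of the cover's hinge axis, at x = +100 mm in the case's frame, 70.5 mm above the bench; axis along the case's y. Turns with the cover; has the case's axes when shut. The cover reaches 200 mm along -x, is 150 mm wide (y), its flat outer face at z = +30 mm: a 4 mm plate over 26 mm skirts. Shut, that face is 100.5 mm above the bench.
- cover_edge (a point): Middle of the cover's free edge on its outer face: (-200, 0, +30) mm in the cover_hinge frame, whose axes it shares. Below it a lip 50 mm wide stands out 13 mm.
- vial1: Loose small vial, 13 mm across, 48 mm tall, standing in the case's rack under where the leaf comes down; its top is 54 mm above the bench. Origin: centre of its underside. To be left alone; twelve others like it are fixed.
- vial2: Loose small vial, 13 mm across, 48 mm tall, standing in the case's rack under where the leaf comes down; its top is 54 mm above the bench. Origin: centre of its underside. To be left alone; twelve others like it are fixed.
- vial3: Loose small vial, 13 mm across, 48 mm tall, standing in the case's rack under where the leaf comes down; its top is 54 mm above the bench. Origin: centre of its underside. To be left alone; twelve others like it are fixed.
- vial4: Loose small vial, 13 mm across, 48 mm tall, standing in the case's rack under where the leaf comes down; its top is 54 mm above the bench. Origin: centre of its underside. To be left alone; twelve others like it are fixed.
- bottle: Bystander: amber jar, 48 mm across, 85 mm tall, beside the case's +y end (about 140 mm from its centre). Origin: centre of its underside.
- conical: Bystander: white capped tube, 34 mm across at the cap, 89 mm tall, standing beside the case's -y end (about 130 mm from its centre). Origin: centre of its underside.
- marker: Bystander: marker pen, 130 mm long, 19 mm high, lying along the case's leaf-hinge side, 135 mm from the case's centre. Origin: its middle, on the bench.
- vialblock: Bystander: blue vial block 75 by 110 mm, 54 mm high with its vials, on the robot's left of the case. Origin: centre of its underside.
- pipette: Bystander: hand pipette, 275 mm long, 37 mm high, lying on the bench at the far left. Origin: near its middle, on the bench.
- wash: Bystander: white bottle with cap, 68 mm across, 160 mm tall, at the near right. Origin: centre of its underside.
- tipbox: Bystander: open tip box 125 by 85 mm, 66 mm high, at the far right. Origin: centre of its underside.

How it is judged (in metres and radians):
On the way, in this order (a step that is already met when the one before it is completed fails the run):
1. the leaf is folded down flat over the vials while the cover still stands open (value of joint leaf below 0.08 rad and value of joint cover above 1.2 rad), for 0.2 s.
2. the cover is swung shut over the folded leaf (value of joint leaf below 0.08 rad and value of joint cover below 0.05 rad), for 0.2 s.
At the end, for the whole second after the job is handed in: The leaf is flat over the vials (within 0.08 rad), the cover is shut (within 0.05 rad), no vial has moved by 15 mm and no other thing by 25 mm (all of step 2 and distance of each of vial1, vial2, vial3, vial4 from where it was at the start of the episode below 0.015 m and distance of each of bottle, conical, marker, vialblock, pipette, wash, tipbox from where it was at the start of the episode below 0.025 m); the robot touches nothing.
It fails at once if the cover is swung inward (below 1.0 rad) while the leaf still stands (above 0.3 rad) (value of joint cover below 1 rad and value of joint leaf above 0.3 rad).
It fails at once if the leaf or the cover is pushed harder than 60 N (contact force between any of the arm, the fingers and leaf_c0 above 60 N or contact force between any of the arm, the fingers and leaf_c1 above 60 N or contact force between any of the arm, the fingers and leaf_c2 above 60 N or contact force between any of the arm, the fingers and leaf_c3 above 60 N or contact force between any of the arm, the fingers and cover_c0 above 60 N or contact force between any of the arm, the fingers and cover_c1 above 60 N or contact force between any of the arm, the fingers and cover_c2 above 60 N or contact force between any of the arm, the fingers and cover_c3 above 60 N or contact force between any of the arm, the fingers and cover_c4 above 60 N or contact force between any of the arm, the fingers and cover_c5 above 60 N).
It fails at once if the leaf is taken between the fingers (x of the grasp point in the frame of leaf_hinge between 0 and 0.13 m and y of the grasp point in the frame of leaf_hinge between -0.066 and 0.066 m and z of the grasp point in the frame of leaf_hinge between -0.003 and 0.003 m).
It fails at once if the cover is taken between the fingers (x of the grasp point in the frame of cover_hinge between -0.2 and 0 m and y of the grasp point in the frame of cover_hinge between -0.075 and 0.075 m and z of the grasp point in the frame of cover_hinge between 0.025 and 0.031 m).
It fails at once if a vial is lifted or displaced by more than 15 mm, or a bystander by more than 25 mm (distance of any of vial1, vial2, vial3, vial4 from where it was at the start of the episode above 0.015 m or distance of any of bottle, conical, marker, vialblock, pipette, wash, tipbox from where it was at the start of the episode above 0.025 m).
It also fails if it takes over 53 s, if anything falls off the work surface, if the arm or the gripper's body presses on something with over 40 N, if the wrist force passes 120 N, or if a joint passes its speed limit or range.

## Working session

There is one attempt and no reset: what is moved stays moved. The work goes in short steps, Python scripts to look and compute and a tool call to move; the robot and the scene stay as the last step left them, time stands still between calls to the robot, and variables do not carry over. Pictures are saved under pics/ and viewed, about 8 in all and at most 12, crops included, and the job is handed in when it is done.

Besides the shell and the picture viewer there is one more tool, called after "Call:" as name([rows], argument=value, ...), one row to a line, values as JSON. step_arm: Moves the arm, as the interface text tells. Its arguments: {"type":"object","properties":{"increments":{"type":"array","items":{"type":"object","properties":{"tx":{"type":"number"},"ty":{"type":"number"},"tz":{"type":"number"},"ax":{"type":"number"},"ay":{"type":"number"},"az":{"type":"number"},"claw":{"type":"number"}}}},"newtons":{"type":"number"}},"required":["increments"]}

```bash
mkdir -p pics; cat > h.py <<'E'
import numpy as np, cv2
from plant import r, optics
def cloud(c):
    h,w=c["depth"].shape
    u,v=np.meshgrid(np.arange(w),np.arange(h))
    K=np.array([[c["fx"],0,c["cx"]],[0,c["fy"],c["cy"]],[0,0,1.]])
    p=cv2.undistortPoints(np.stack([u,v],-1).reshape(-1,1,2).astype(np.float64),K,np.array(c["distortion"],float)).reshape(h,w,2)
    d=c["depth"][...,None]
    X=np.concatenate([p*d,d],-1)
    W=(X-np.array(c["t"]))@np.array(c["R"])
    W[c["depth"]<=0]=np.nan
    return W
E
python3 - <<'E'
from h import *
ims=[]
for n in("scene","top"):
    c=optics.capture(n); np.savez(n,**{k:np.array(v) for k,v in c.items()}); cv2.imwrite(f"pics/{n}0.png",c["image"])
    print(n,"cam at",-np.array(c["R"]).T@np.array(c["t"]))
print(r.get_state())
E
```

```text
scene cam at [1.14998277 0.91291071 1.02387958]
top cam at [ 0.29837961 -0.01815828  1.02111493]
{'time_s': 0.1, 'joints': array([ 8.26257349e+01,  2.05864745e+01,  6.40961762e-01, -1.63425076e-02,
       -7.01357406e+01, -1.65059653e+01]), 'qd': array([-0.02907032, -0.08717896,  0.22212368,  0.09984591,  0.1224137 ,
       -0.01571347]), 'joint_torque': array([-1.55193175e-03, -5.84165168e+01,  2.93751329e+01,  7.01565877e+00,
        1.01446323e-02, -4.79918594e-05]), 'tcp_pos': array([0.27313487, 0.61684433, 0.24474514]), 'eef_rot': array([ 1.79917730e+02, -8.35632447e-03, -2.38857883e+01]), 'contact_force': array([-0.42692698,  0.17107074,  0.19719488]), 'moment': array([-0.01985132, -0.00947592, -0.00650145]), 'gripper_width': 0.08774889864481746}
```

View pics/scene0.png

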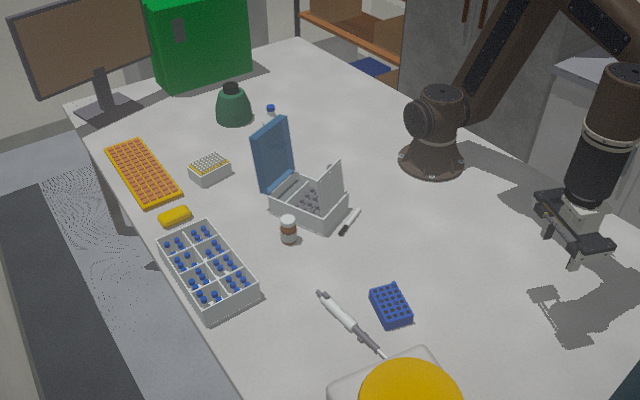

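View pics/top0.png

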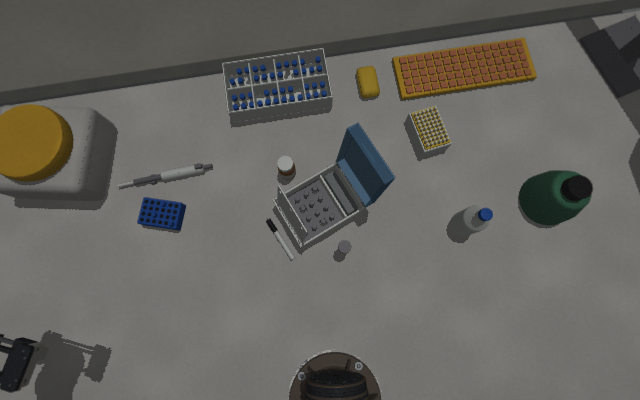

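```bash
python3 - <<'E'
from h import *
P=[];
for n in("top","scene"):
    c=dict(np.load(n+".npz")); W=cloud(c); hsv=cv2.cvtColor(c["image"],cv2.COLOR_BGR2HSV)
    z=np.nan_to_num(W[...,2],nan=-1)
    box=np.zeros(z.shape,bool)
    if n=="top": box[110:265,260:400]=1
    else: box[110:240,245:350]=1
    blue=box&(hsv[...,0]>95)&(hsv[...,0]<125)&(hsv[...,1]>90)&(z>.05)
    q=W[blue]; m=q.mean(0); U,S,V=np.linalg.svd(q-m,full_matrices=False)
    print(n,"blue",blue.sum(),"mean",m.round(4),"normal",V[2].round(3),"rms",S[2]/len(q)**.5,"ext",q.min(0).round(3),q.max(0).round(3))
    rim=box&~blue&(abs(z-.070)<.006)&(hsv[...,1]<60)
    p=W[rim]; P.append(p)
    print("rim",len(p),cv2.minAreaRect((p[:,:2]*1000).astype(np.float32)),p[:,2].mean())
    up=box&(hsv[...,1]<60)&(z>.09); q=W[up]; m=np.median(q,0)
    q=q[np.linalg.norm(q-m,axis=1)<.12]; m=q.mean(0); U,S,V=np.linalg.svd(q-m,full_matrices=False)
    print("leaf",len(q),m.round(4),V[2].round(3),S[2]/len(q)**.5,q.min(0).round(3),q.max(0).round(3))
    for nm,(z0,z1) in dict(leaf=(.09,.22)).items():
        pass
    cr=c["image"][100:275,240:410] if n=="top" else c["image"][100:250,230:370]
    cv2.imwrite(f"pics/{n}_c.png",cv2.resize(cr,None,fx=3.4,fy=3.4,interpolation=cv2.INTER_CUBIC))
E
```

```text
top blue 2390 mean [ 0.5496 -0.1591  0.1794] normal [ 0.364 -0.928 -0.082] rms 0.009059746886599346 ext [ 0.47  -0.206  0.069] [ 0.624 -0.108  0.285]
rim 681 ((527.6207885742188, -37.16950988769531), (202.3175811767578, 215.8677978515625), 22.0775146484375) 0.06997935701189494
leaf 477 [0.4698 0.0302 0.1535] [-0.37   0.914  0.166] 0.001290392817281732 [ 0.409 -0.002  0.091] [0.536 0.063 0.195]
scene blue 414 mean [ 0.5463 -0.1609  0.1872] normal [-0.725  0.68   0.112] rms 0.02278412914034673 ext [ 0.374 -0.427  0.067] [ 0.626 -0.106  0.285]
rim 538 ((519.868896484375, -262.4734802246094), (246.69241333007812, 690.7284545898438), 0.019655736163258553) 0.06937432342092884
leaf 839 [0.4763 0.035  0.1435] [-0.37   0.916  0.154] 0.0018487561848287253 [ 0.407 -0.001  0.09 ] [0.537 0.066 0.195]
```

View pics/top_c.png

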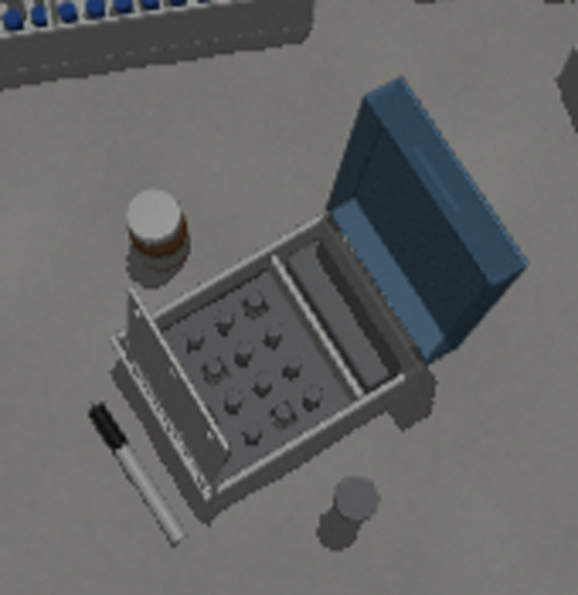

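```bash
cat >> h.py <<'E'
def ray(c,px,z):
    K=np.array([[c["fx"],0,c["cx"]],[0,c["fy"],c["cy"]],[0,0,1.]])
    p=cv2.undistortPoints(np.array(px,float).reshape(-1,1,2),K,np.array(c["distortion"],float)).reshape(-1,2)
    R=np.array(c["R"]);o=-R.T@np.array(c["t"]); d=np.c_[p,np.ones(len(p))]@R
    return o+d*((z-o[2])/d[:,2])[:,None]
E
python3 - <<'E'
from h import *
c=dict(np.load("top.npz")); W=cloud(c)
q=ray(c,np.array([[209,497],[113,338],[325,215],[410,375]])/3.4+[240,100],.07)
print(q.round(4), "mean",q.mean(0), [np.linalg.norm(q[i]-q[(i+1)%4]).round(4) for i in range(4)])
a=q[3]-q[0]+q[2]-q[1]; print("yaw",np.degrees(np.arctan2(a[1],a[0])))
th=np.radians(-68); ex=np.array([np.cos(th),np.sin(th)]); ey=np.array([-ex[1],ex[0]])
o=q.mean(0)[:2]
for n in("top","scene"):
    c=dict(np.load(n+".npz")); W=cloud(c).reshape(-1,3); W=W[~np.isnan(W[:,0])]
    L=np.c_[(W[:,:2]-o)@ex,(W[:,:2]-o)@ey,W[:,2]]
    s=L[(abs(L[:,0])<.3)&(abs(L[:,1])<.2)]
    rim=s[(abs(s[:,2]-.07)<.004)&(abs(s[:,0])<.12)&(abs(s[:,1])<.1)]
    print(n,"rim x,y pct",np.percentile(rim[:,:2],[1,5,95,99],axis=0).round(4).tolist())
    lf=s[(s[:,2]>.1)&(s[:,0]<-.02)&(s[:,0]>-.15)&(abs(s[:,1])<.09)]
    k=np.polyfit(lf[:,2],lf[:,0],1); print(" leaf x at z=.062,.19:",np.polyval(k,[.062,.19]).round(4),"y",np.percentile(lf[:,1],[1,99]).round(4),"zmax",np.percentile(lf[:,2],99.5).round(4))
    cv=s[(s[:,2]>.11)&(s[:,0]>.07)&(s[:,0]<.25)&(abs(s[:,1])<.1)]
    for z in(.12,.16,.2,.24,.26,.28): 
        t=cv[abs(cv[:,2]-z)<.01]
        if len(t): print("  cover z",z,"x",np.percentile(t[:,0],[2,50,98]).round(3),"y",np.percentile(t[:,1],[2,98]).round(3),len(t))
    print(" zmax",cv[:,2].max().round(3))
    for nm,zr,xr,yr in(("bottle",(.06,.1),(-.1,.1),(.1,.19)),("conical",(.06,.1),(-.1,.1),(-.19,-.1)),("marker",(.01,.03),(-.2,-.11),(-.1,.1))):
        t=s[(s[:,2]>zr[0])&(s[:,2]<zr[1])&(s[:,0]>xr[0])&(s[:,0]<xr[1])&(s[:,1]>yr[0])&(s[:,1]<yr[1])]
        if len(t): print(" ",nm,t.min(0).round(3),t.max(0).round(3),len(t))
E
```

```text
[[ 0.3948  0.0211  0.07  ]
 [ 0.5303  0.0766  0.07  ]
 [ 0.6026 -0.105   0.07  ]
 [ 0.463  -0.1479  0.07  ]] mean [ 0.49766477 -0.03881242  0.07      ] [np.float64(0.1464), np.float64(0.1954), np.float64(0.146), np.float64(0.1823)]
yaw -68.17514312120382
top rim x,y pct [[-0.0978, -0.0724], [-0.0964, -0.0715], [0.1171, 0.0756], [0.1195, 0.077]]
 leaf x at z=.062,.19: [-0.09   -0.0683] y [-0.0632  0.0666] zmax 0.194
  cover z 0.12 x [0.108 0.133 0.135] y [-0.072  0.074] 183
  cover z 0.16 x [0.112 0.138 0.139] y [-0.072  0.074] 200
  cover z 0.2 x [0.116 0.141 0.143] y [-0.072  0.075] 140
  cover z 0.24 x [0.12  0.125 0.147] y [-0.073  0.077] 40
  cover z 0.26 x [0.123 0.14  0.153] y [-0.072  0.075] 741
  cover z 0.28 x [0.124 0.127 0.145] y [-0.07  0.07] 189
 zmax 0.285
  bottle [-0.039  0.12   0.06 ] [0.003 0.163 0.089] 228
  conical [-0.017 -0.148  0.077] [ 0.015 -0.115  0.094] 138
  marker [-0.143 -0.082  0.01 ] [-0.125  0.05   0.023] 223
scene rim x,y pct [[-0.0994, -0.071], [-0.098, -0.0678], [0.1148, 0.0784], [0.119, 0.0799]]
 leaf x at z=.062,.19: [-0.0892 -0.0692] y [-0.062   0.0694] zmax 0.1924
  cover z 0.12 x [0.107 0.132 0.137] y [-0.072  0.079] 202
  cover z 0.16 x [0.111 0.136 0.142] y [-0.071  0.079] 212
  cover z 0.2 x [0.114 0.14  0.145] y [-0.073  0.077] 225
  cover z 0.24 x [0.119 0.142 0.147] y [-0.072  0.078] 184
  cover z 0.26 x [0.12  0.135 0.151] y [-0.072  0.079] 242
  cover z 0.28 x [0.119 0.125 0.137] y [-0.063  0.076] 102
 zmax 0.285
  bottle [-0.043  0.121  0.06 ] [0.002 0.165 0.091] 213
  conical [ 0.004 -0.146  0.081] [ 0.014 -0.118  0.091] 21
  marker [-0.145 -0.081  0.01 ] [-0.127  0.054  0.021] 123
```

Call:
step_arm([
  {"tx":15,"ty":-45,"tz":2,"az":-3.7,"claw":-1},
  {"tx":15,"ty":-45,"tz":2,"az":-3.7,"claw":-1},
  {"tx":15,"ty":-45,"tz":2,"az":-3.7,"claw":-1},
  {"tx":15,"ty":-45,"tz":2,"az":-3.7,"claw":-1},
  {"tx":15,"ty":-45,"tz":2,"az":-3.7,"claw":-1},
  {"tx":15,"ty":-45,"tz":2,"az":-3.7,"claw":-1},
  {"tx":15,"ty":-45,"tz":2,"az":-3.7,"claw":-1},
  {"tx":15,"ty":-45,"tz":2,"az":-3.7,"claw":-1},
  {"tx":15,"ty":-45,"tz":2,"az":-3.7,"claw":-1},
  {"tx":15,"ty":-45,"tz":2,"az":-3.7,"claw":-1},
  {"tx":15,"ty":-45,"tz":2,"az":-3.7,"claw":-1},
  {"tx":15,"ty":-45,"tz":2,"az":-3.7,"claw":-1},
])

```text
$.increments[0]: bad value
```

Call:
step_arm([
  {"tx":15,"ty":-45,"tz":2,"ax":0,"ay":0,"az":-3.7,"claw":-1},
  {"tx":15,"ty":-45,"tz":2,"ax":0,"ay":0,"az":-3.7,"claw":-1},
], newtons=20)

```text
time_s: 0.3
tcp_pos: [0.303, 0.5263, 0.248]
eef_rot: [179.9, -0.0, -31.3]
contact_force: [2.0, -0.4, 0.4]
gripper_width: 0.0771
```

Call:
step_arm([
  {"tx":14,"ty":-42,"tz":0,"ax":0,"ay":0,"az":-3.5,"claw":-1},
  {"tx":14,"ty":-42,"tz":0,"ax":0,"ay":0,"az":-3.5,"claw":-1},
  {"tx":14,"ty":-42,"tz":0,"ax":0,"ay":0,"az":-3.5,"claw":-1},
  {"tx":14,"ty":-42,"tz":0,"ax":0,"ay":0,"az":-3.5,"claw":-1},
  {"tx":14,"ty":-42,"tz":0,"ax":0,"ay":0,"az":-3.5,"claw":-1},
  {"tx":14,"ty":-42,"tz":0,"ax":0,"ay":0,"az":-3.5,"claw":-1},
  {"tx":14,"ty":-42,"tz":0,"ax":0,"ay":0,"az":-3.5,"claw":-1},
  {"tx":14,"ty":-42,"tz":0,"ax":0,"ay":0,"az":-3.5,"claw":-1},
  {"tx":14,"ty":-42,"tz":0,"ax":0,"ay":0,"az":-3.5,"claw":-1},
  {"tx":14,"ty":-42,"tz":0,"ax":0,"ay":0,"az":-3.5,"claw":-1},
  {"tx":10,"ty":-30,"tz":0,"ax":0,"ay":0,"az":-1.7,"claw":-1},
  {"tx":0,"ty":0,"tz":0,"ax":0,"ay":0,"az":0,"claw":-1},
])

```text
time_s: 1.5
tcp_pos: [0.4535, 0.0742, 0.2493]
eef_rot: [179.9, -0.0, -68.3]
contact_force: [0.8, 0.2, -0.7]
gripper_width: 0.0002
```

```bash
cat >> h.py <<'E'
th=np.radians(-68); ex=np.array([np.cos(th),np.sin(th)]); ey=np.array([-ex[1],ex[0]]); O=np.array([.4996,-.0370])
def tocase(p): return np.r_[(p[:2]-O)@ex,(p[:2]-O)@ey,p[2]]
def rows(path,start):  # path: TCP in case frame (x,y,z) mm ; prints world increments
    prev=start
    for q in path:
        w=np.r_[O*1000+q[0]*ex+q[1]*ey,q[2]]; print(w.round(0),"d",(w-prev).round(1)); prev=w
E
python3 - <<'E'
from h import *
s=r.get_state(); p=s["tcp_pos"]; print(tocase(p).round(4),s["eef_rot"],s["contact_force"],s["gripper_width"])
c=optics.capture("wrist"); cv2.imwrite("pics/w1.png",c["image"])
# leaf: corner at rho=110, tip centre 9.5 behind, TCP 19 above
P=[(-115,0,p[2]*1000),(-100,0,190)]
for t in np.linspace(1.41,0,13): P.append((-88+110*np.cos(t)-5*np.sin(t)-9.5, 0, 62+110*np.sin(t)+5*np.cos(t)+19))
for q in P: print(np.round(q,0),end=" ")
print(); rows(P,p*1000)
E
```

```text
[-0.1204 -0.0011  0.2493] [ 1.79948132e+02 -1.58365704e-02 -6.82506242e+01] [ 0.83319959  0.16567266 -0.66535567] 0.00023827591001819457
[-115.    0.  249.] [-100    0  190] [-85.   0. 190.] [-72.   0. 188.] [-60.   0. 184.] [-48.   0. 179.] [-37.   0. 173.] [-26.   0. 165.] [-17.   0. 156.] [ -9.   0. 146.] [ -2.   0. 135.] [  4.   0. 124.] [  8.   0. 111.] [11.  0. 99.] [12.  0. 86.] 
[457.  70. 249.] d [ 3.1 -4.6  0. ]
[462.  56. 190.] d [  5.6 -13.9 -59.3]
[468.  42. 190.] d [  5.7 -14.1   0.4]
[473.  30. 188.] d [  4.8 -11.8  -2.2]
[477.  18. 184.] d [  4.6 -11.5  -3.7]
[482.   7. 179.] d [  4.4 -11.   -5.1]
[486.  -3. 173.] d [  4.2 -10.4  -6.5]
[490. -13. 165.] d [ 3.9 -9.6 -7.8]
[493. -21. 156.] d [ 3.5 -8.7 -8.9]
[496. -29. 146.] d [  3.1  -7.6 -10. ]
[499. -35. 135.] d [  2.6  -6.5 -10.9]
[501. -41. 124.] d [  2.1  -5.3 -11.6]
[503. -45. 111.] d [  1.6  -4.  -12.2]
[504. -47.  99.] d [  1.1  -2.6 -12.6]
[504. -49.  86.] d [  0.5  -1.2 -12.9]
```

Call:
step_arm([
  {"tx":0,"ty":0,"tz":-30,"ax":0,"ay":0,"az":0,"claw":-1},
  {"tx":0,"ty":0,"tz":-30,"ax":0,"ay":0,"az":0,"claw":-1},
  {"tx":5,"ty":-12,"tz":0,"ax":0,"ay":0,"az":0,"claw":-1},
  {"tx":4,"ty":-10,"tz":0,"ax":0,"ay":0,"az":0,"claw":-1},
  {"tx":4,"ty":-10,"tz":0,"ax":0,"ay":0,"az":0,"claw":-1},
  {"tx":5,"ty":-12,"tz":-2,"ax":0,"ay":0,"az":0,"claw":-1},
  {"tx":5,"ty":-12,"tz":-4,"ax":0,"ay":0,"az":0,"claw":-1},
  {"tx":4,"ty":-11,"tz":-5,"ax":0,"ay":0,"az":0,"claw":-1},
  {"tx":4,"ty":-10,"tz":-7,"ax":0,"ay":0,"az":0,"claw":-1},
])

```text
time_s: 2.45
tcp_pos: [0.485, -0.0006, 0.1717]
eef_rot: [-179.9, -0.0, -68.0]
contact_force: [-0.0, 0.4, 1.4]
gripper_width: 0.0
```

```bash
python3 - <<'E'
from h import *
s=r.get_state(); p=s["tcp_pos"]; print(tocase(p).round(4),s["contact_force"])
c=optics.capture("scene"); cv2.imwrite("pics/s2.png",cv2.resize(c["image"][80:260,200:440],None,fx=3,fy=3))
E
```

```text
[-3.920e-02  1.000e-04  1.717e-01] [-0.0272598   0.38037953  1.39449493]
```

View pics/s2.png

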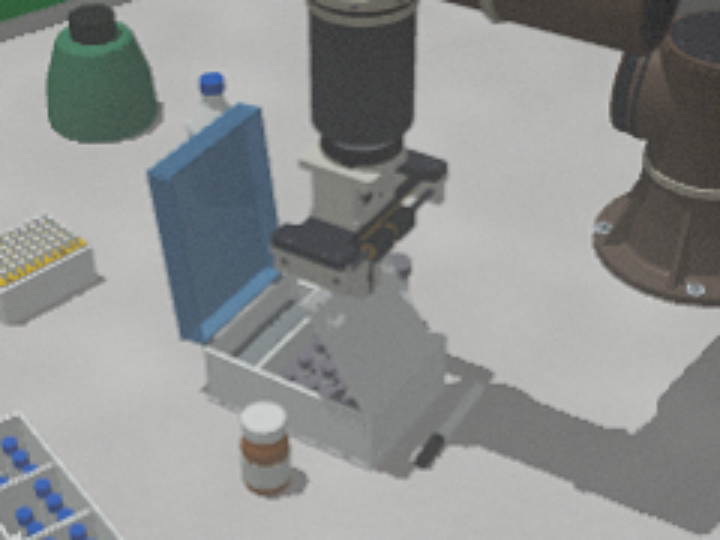

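Call:
step_arm([
  {"tx":5,"ty":-12,"tz":-7,"ax":0,"ay":0,"az":0,"claw":-1},
  {"tx":3.5,"ty":-8.7,"tz":-9,"ax":0,"ay":0,"az":0,"claw":-1},
  {"tx":3.1,"ty":-7.6,"tz":-10,"ax":0,"ay":0,"az":0,"claw":-1},
  {"tx":2.6,"ty":-6.5,"tz":-11,"ax":0,"ay":0,"az":0,"claw":-1},
  {"tx":2.1,"ty":-5.3,"tz":-11.6,"ax":0,"ay":0,"az":0,"claw":-1},
  {"tx":1.6,"ty":-4,"tz":-12,"ax":0,"ay":0,"az":0,"claw":-1},
  {"tx":1.1,"ty":-2.6,"tz":-12,"ax":0,"ay":0,"az":0,"claw":-1},
  {"tx":0.5,"ty":-1.2,"tz":-7,"ax":0,"ay":0,"az":0,"claw":-1},
  {"tx":0,"ty":0,"tz":-3,"ax":0,"ay":0,"az":0,"claw":-1},
  {"tx":0,"ty":0,"tz":-2,"ax":0,"ay":0,"az":0,"claw":-1},
])

```text
time_s: 3.5
tcp_pos: [0.5035, -0.0477, 0.0866]
eef_rot: [180.0, 0.0, -68.0]
contact_force: [-1.0, 0.5, 0.4]
gripper_width: 0.0005
```

Call:
step_arm([
  {"tx":0,"ty":0,"tz":-1,"ax":0,"ay":0,"az":0,"claw":-1},
  {"tx":0,"ty":0,"tz":-1,"ax":0,"ay":0,"az":0,"claw":-1},
])

```text
time_s: 3.7
tcp_pos: [0.5037, -0.0476, 0.086]
eef_rot: [-180.0, -0.0, -67.9]
contact_force: [-6.3, 2.1, 17.0]
gripper_width: 0.0007
```

Call:
step_arm([
  {"tx":0,"ty":0,"tz":-1,"ax":0,"ay":0,"az":0,"claw":-1},
  {"tx":0,"ty":0,"tz":-1,"ax":0,"ay":0,"az":0,"claw":-1},
])

```text
time_s: 3.9
tcp_pos: [0.504, -0.0476, 0.0855]
eef_rot: [-179.9, -0.0, -67.9]
contact_force: [-12.0, 3.3, 35.2]
gripper_width: 0.0008
```

Call:
step_arm([
  {"tx":0,"ty":0,"tz":20,"ax":0,"ay":0,"az":0,"claw":-1},
  {"tx":0,"ty":0,"tz":40,"ax":0,"ay":0,"az":0,"claw":-1},
  {"tx":0,"ty":0,"tz":40,"ax":0,"ay":0,"az":0,"claw":-1},
  {"tx":0,"ty":0,"tz":40,"ax":0,"ay":0,"az":0,"claw":-1},
  {"tx":0,"ty":0,"tz":40,"ax":0,"ay":0,"az":0,"claw":-1},
  {"tx":0,"ty":0,"tz":40,"ax":0,"ay":0,"az":0,"claw":-1},
  {"tx":0,"ty":0,"tz":40,"ax":0,"ay":0,"az":0,"claw":-1},
  {"tx":0,"ty":0,"tz":0,"ax":0,"ay":0,"az":0,"claw":-1},
])

```text
time_s: 4.7
tcp_pos: [0.5059, -0.0477, 0.3495]
eef_rot: [-179.4, -0.2, -67.9]
contact_force: [-0.2, 0.3, -0.8]
gripper_width: 0.0006
```

```bash
python3 - <<'E'
from h import *
for n in("top","scene"):
    c=optics.capture(n); W=cloud(c).reshape(-1,3); W=W[~np.isnan(W[:,0])]
    L=np.c_[(W[:,:2]-O)@ex,(W[:,:2]-O)@ey,W[:,2]]
    lf=L[(abs(L[:,1])<.055)&(L[:,0]>-.08)&(L[:,0]<.035)&(L[:,2]>.03)&(L[:,2]<.2)]
    if len(lf): print(n,len(lf),"slope",np.polyfit(lf[:,0],lf[:,2],1).round(4),np.percentile(lf[:,2],[2,50,98]).round(4))
    cv=L[(L[:,2]>.11)&(L[:,2]<.29)&(L[:,0]>.1)&(L[:,0]<.2)&(abs(L[:,1])<.06)]
    for z in(.12,.2,.26):
        t=cv[abs(cv[:,2]-z)<.01]
        if len(t): print(" cover",z,np.percentile(t[:,0],[2,50,98]).round(3),len(t))
print(tocase(r.get_state()["tcp_pos"]))
E
```

```text
top 1488 slope [0.0034 0.0651] [0.0611 0.0649 0.0694]
 cover 0.12 [0.133 0.134 0.136] 126
 cover 0.2 [0.142 0.143 0.144] 77
 cover 0.26 [0.125 0.142 0.154] 555
scene 891 slope [0.0034 0.0652] [0.0602 0.065  0.0698]
 cover 0.12 [0.13  0.134 0.138] 120
 cover 0.2 [0.137 0.141 0.146] 126
 cover 0.26 [0.121 0.138 0.152] 140
[1.12548048e-02 1.12214510e-04 3.44213985e-01]
```

Call:
step_arm([
  {"tx":14.5,"ty":-36,"tz":0,"ax":0,"ay":0,"az":0,"claw":-1},
  {"tx":14.5,"ty":-36,"tz":0,"ax":0,"ay":0,"az":0,"claw":-1},
  {"tx":14.5,"ty":-36,"tz":0,"ax":0,"ay":0,"az":0,"claw":-1},
  {"tx":14.5,"ty":-36,"tz":0,"ax":0,"ay":0,"az":0,"claw":-1},
  {"tx":14.5,"ty":-36,"tz":0,"ax":0,"ay":0,"az":0,"claw":-1},
  {"tx":0,"ty":0,"tz":0,"ax":0,"ay":0,"az":0,"claw":-1},
  {"tx":0,"ty":0,"tz":-30,"ax":0,"ay":0,"az":0,"claw":-1},
  {"tx":0,"ty":0,"tz":-30,"ax":0,"ay":0,"az":0,"claw":-1},
  {"tx":0,"ty":0,"tz":-29,"ax":0,"ay":0,"az":0,"claw":-1},
  {"tx":0,"ty":0,"tz":0,"ax":0,"ay":0,"az":0,"claw":-1},
])

```text
time_s: 5.8
tcp_pos: [0.5734, -0.2266, 0.2486]
eef_rot: [179.6, 0.3, -68.0]
contact_force: [-1.0, -0.1, 0.3]
gripper_width: 0.0006
```

```bash
python3 - <<'E'
from h import *
s=r.get_state(); p=s["tcp_pos"]; print(tocase(p).round(4),s["eef_rot"],s["contact_force"])
rho=165
P=[(170,0,p[2]*1000)]
for t in np.linspace(1.67,0,20): P.append((100-rho*np.cos(t)+30*np.sin(t)+9.5,0,70.5+rho*np.sin(t)+30*np.cos(t)+19))
for q in P: print(np.round(q,0),end=" ")
print(); rows(P,p*1000)
E
```

```text
[ 0.2035 -0.0026  0.2486] [179.57959094   0.3121412  -68.00974401] [-1.02622114 -0.06566625  0.26366832]
[170.   0. 249.] [156.   0. 251.] [141.   0. 254.] [127.   0. 256.] [112.   0. 257.] [ 97.   0. 257.] [ 83.   0. 255.] [ 68.   0. 252.] [ 54.   0. 248.] [ 40.   0. 242.] [ 27.   0. 236.] [ 15.   0. 228.] [  3.   0. 219.] [ -8.   0. 209.] [-18.   0. 198.] [-27.   0. 187.] [-35.   0. 174.] [-42.   0. 161.] [-48.   0. 148.] [-52.   0. 134.] [-56.   0. 120.] 
[ 563. -195.  249.] d [-10.1  32.    0. ]
[ 558. -181.  251.] d [-5.4 13.3  2.1]
[ 553. -168.  254.] d [-5.4 13.3  3.4]
[ 547. -155.  256.] d [-5.5 13.5  2.2]
[ 542. -141.  257.] d [-5.5 13.6  0.9]
[ 536. -127.  257.] d [-5.5 13.7 -0.4]
[ 531. -114.  255.] d [-5.5 13.6 -1.7]
[ 525. -100.  252.] d [-5.4 13.4 -3. ]
[520. -87. 248.] d [-5.3 13.1 -4.2]
[515. -75. 242.] d [-5.1 12.7 -5.5]
[510. -62. 236.] d [-4.9 12.2 -6.6]
[505. -51. 228.] d [-4.7 11.6 -7.8]
[501. -40. 219.] d [-4.4 10.9 -8.8]
[497. -30. 209.] d [-4.1 10.2 -9.8]
[493. -20. 198.] d [ -3.8   9.3 -10.8]
[489. -12. 187.] d [ -3.4   8.4 -11.6]
[486.  -4. 174.] d [ -3.    7.4 -12.4]
[484.   2. 161.] d [ -2.6   6.4 -13. ]
[482.   7. 148.] d [ -2.1   5.3 -13.6]
[480.  11. 134.] d [ -1.7   4.2 -14. ]
[479.  14. 120.] d [ -1.2   3.  -14.4]
```

Call:
step_arm([
  {"tx":-5,"ty":16,"tz":0,"ax":0,"ay":0,"az":0,"claw":-1},
  {"tx":-5,"ty":16,"tz":0,"ax":0,"ay":0,"az":0,"claw":-1},
  {"tx":-5.4,"ty":13.3,"tz":2,"ax":0,"ay":0,"az":0,"claw":-1},
  {"tx":-5.4,"ty":13.3,"tz":3.4,"ax":0,"ay":0,"az":0,"claw":-1},
  {"tx":-5.5,"ty":13.5,"tz":2.2,"ax":0,"ay":0,"az":0,"claw":-1},
  {"tx":-5.5,"ty":13.6,"tz":0.9,"ax":0,"ay":0,"az":0,"claw":-1},
  {"tx":-5.5,"ty":13.7,"tz":-0.4,"ax":0,"ay":0,"az":0,"claw":-1},
  {"tx":-5.5,"ty":13.6,"tz":-1.7,"ax":0,"ay":0,"az":0,"claw":-1},
])

```text
time_s: 6.6
tcp_pos: [0.5333, -0.1137, 0.2609]
eef_rot: [-179.9, -0.0, -68.0]
contact_force: [2.1, -2.3, 0.7]
gripper_width: 0.0006
```

```bash
python3 - <<'E'
from h import *
s=r.get_state(); p=s["tcp_pos"]; print(tocase(p).round(4),s["contact_force"])
c=optics.capture("scene"); cv2.imwrite("pics/s3.png",cv2.resize(c["image"][80:260,200:440],None,fx=3,fy=3))
E
```

```text
[0.0837 0.0025 0.2609] [ 2.12111552 -2.28738881  0.6820905 ]
```

View pics/s3.png

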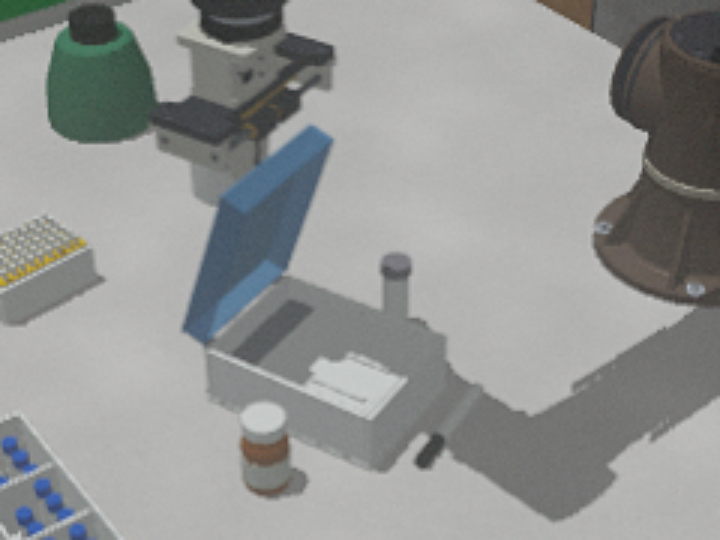

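Call:
step_arm([
  {"tx":-5.4,"ty":13.2,"tz":-6,"ax":0,"ay":0,"az":0,"claw":-1},
  {"tx":-5.4,"ty":13.2,"tz":-6,"ax":0,"ay":0,"az":0,"claw":-1},
  {"tx":-5.2,"ty":12.7,"tz":-5.5,"ax":0,"ay":0,"az":0,"claw":-1},
  {"tx":-4.9,"ty":12.2,"tz":-6.6,"ax":0,"ay":0,"az":0,"claw":-1},
  {"tx":-4.7,"ty":11.6,"tz":-7.8,"ax":0,"ay":0,"az":0,"claw":-1},
  {"tx":-4.4,"ty":10.9,"tz":-8.8,"ax":0,"ay":0,"az":0,"claw":-1},
  {"tx":-4.1,"ty":10.2,"tz":-9.8,"ax":0,"ay":0,"az":0,"claw":-1},
  {"tx":-3.8,"ty":9.3,"tz":-10.8,"ax":0,"ay":0,"az":0,"claw":-1},
])

```text
time_s: 7.45
tcp_pos: [0.4951, -0.0206, 0.1981]
eef_rot: [180.0, 0.0, -68.0]
contact_force: [2.3, -0.7, 0.7]
gripper_width: 0.0005
```

```bash
python3 - <<'E'
from h import *
s=r.get_state(); p=s["tcp_pos"]; print(tocase(p).round(4),s["contact_force"])
E
```

```text
[-0.0169  0.002   0.1981] [ 2.3455081  -0.68967881  0.65912192]
```

Call:
step_arm([
  {"tx":-3.6,"ty":8.8,"tz":-11.6,"ax":0,"ay":0,"az":0,"claw":-1},
  {"tx":-3,"ty":7.4,"tz":-12.4,"ax":0,"ay":0,"az":0,"claw":-1},
  {"tx":-2.6,"ty":6.4,"tz":-13,"ax":0,"ay":0,"az":0,"claw":-1},
  {"tx":-2.1,"ty":5.3,"tz":-13,"ax":0,"ay":0,"az":0,"claw":-1},
  {"tx":-1.7,"ty":4.2,"tz":-12,"ax":0,"ay":0,"az":0,"claw":-1},
  {"tx":-1,"ty":2,"tz":-8,"ax":0,"ay":0,"az":0,"claw":-1},
  {"tx":0,"ty":0,"tz":-4,"ax":0,"ay":0,"az":0,"claw":-1},
  {"tx":0,"ty":0,"tz":-2,"ax":0,"ay":0,"az":0,"claw":-1},
])

```text
time_s: 8.25
tcp_pos: [0.481, 0.0127, 0.1225]
eef_rot: [179.9, 0.0, -68.0]
contact_force: [-0.5, 0.2, 1.8]
gripper_width: 0.0003
```

Call:
step_arm([
  {"tx":0,"ty":0,"tz":-1,"ax":0,"ay":0,"az":0,"claw":-1},
  {"tx":0,"ty":0,"tz":-1,"ax":0,"ay":0,"az":0,"claw":-1},
])

```text
time_s: 8.45
tcp_pos: [0.4815, 0.0126, 0.1212]
eef_rot: [-180.0, 0.0, -68.0]
contact_force: [-1.3, 0.2, 2.0]
gripper_width: 0.0006
```

Call:
step_arm([
  {"tx":0,"ty":0,"tz":-1,"ax":0,"ay":0,"az":0,"claw":-1},
  {"tx":0,"ty":0,"tz":-1,"ax":0,"ay":0,"az":0,"claw":-1},
])

```text
time_s: 8.65
tcp_pos: [0.4818, 0.0127, 0.1196]
eef_rot: [-180.0, -0.0, -68.0]
contact_force: [-6.5, 2.3, 15.4]
gripper_width: 0.0004
```

Call:
step_arm([
  {"tx":0,"ty":0,"tz":-0.7,"ax":0,"ay":0,"az":0,"claw":-1},
  {"tx":0,"ty":0,"tz":-0.7,"ax":0,"ay":0,"az":0,"claw":-1},
])

```text
time_s: 8.85
tcp_pos: [0.4819, 0.0127, 0.1194]
eef_rot: [-180.0, -0.0, -67.9]
contact_force: [-10.1, 2.9, 26.1]
gripper_width: 0.0003
```

Against the stop at the shut height (tip 100.4 mm). Hold briefly, then rise clear.

Call:
step_arm([
  {"tx":0,"ty":0,"tz":0,"ax":0,"ay":0,"az":0,"claw":-1},
  {"tx":0,"ty":0,"tz":0,"ax":0,"ay":0,"az":0,"claw":-1},
  {"tx":0,"ty":0,"tz":0,"ax":0,"ay":0,"az":0,"claw":-1},
  {"tx":0,"ty":0,"tz":15,"ax":0,"ay":0,"az":0,"claw":-1},
  {"tx":0,"ty":0,"tz":35,"ax":0,"ay":0,"az":0,"claw":-1},
  {"tx":0,"ty":0,"tz":40,"ax":0,"ay":0,"az":0,"claw":-1},
  {"tx":-5,"ty":40,"tz":20,"ax":0,"ay":0,"az":0,"claw":-1},
  {"tx":-5,"ty":40,"tz":0,"ax":0,"ay":0,"az":0,"claw":-1},
  {"tx":-5,"ty":40,"tz":0,"ax":0,"ay":0,"az":0,"claw":-1},
  {"tx":-5,"ty":40,"tz":0,"ax":0,"ay":0,"az":0,"claw":-1},
  {"tx":0,"ty":0,"tz":0,"ax":0,"ay":0,"az":0,"claw":-1},
  {"tx":0,"ty":0,"tz":0,"ax":0,"ay":0,"az":0,"claw":-1},
])

```text
time_s: 10.05
tcp_pos: [0.4613, 0.1734, 0.2275]
eef_rot: [180.0, -0.0, -67.9]
contact_force: [-0.7, -1.0, 0.1]
gripper_width: 0.0004
```

```bash
python3 - <<'E'
from h import *
for n in("top","scene"):
    c=optics.capture(n); W=cloud(c).reshape(-1,3); W=W[~np.isnan(W[:,0])]
    s=np.c_[(W[:,:2]-O)@ex,(W[:,:2]-O)@ey,W[:,2]]
    cv=s[(abs(s[:,1])<.065)&(abs(s[:,0])<.09)&(s[:,2]>.05)&(s[:,2]<.2)]
    print(n,len(cv),"slope",np.polyfit(cv[:,0],cv[:,2],1).round(4))
    for nm,zr,xr,yr in(("bottle",(.06,.1),(-.1,.1),(.1,.19)),("conical",(.06,.1),(-.1,.1),(-.19,-.1)),("marker",(.01,.03),(-.2,-.11),(-.1,.1))):
        t=s[(s[:,2]>zr[0])&(s[:,2]<zr[1])&(s[:,0]>xr[0])&(s[:,0]<xr[1])&(s[:,1]>yr[0])&(s[:,1]<yr[1])]
        if len(t): print(" ",nm,t.min(0).round(3),t.max(0).round(3),len(t))
    if n=="top": cv2.imwrite("pics/t4.png",c["image"])
E
```

```text
top 3414 slope [0.0005 0.1011]
  bottle [-0.038  0.117  0.06 ] [0.004 0.16  0.09 ] 227
  conical [-0.016 -0.15   0.077] [ 0.017 -0.118  0.094] 139
  marker [-0.142 -0.085  0.01 ] [-0.125  0.048  0.024] 218
scene 1593 slope [0.0011 0.101 ]
  bottle [-0.04   0.118  0.061] [0.005 0.165 0.09 ] 214
  conical [-0.018 -0.151  0.06 ] [ 0.017 -0.114  0.095] 112
  marker [-0.145 -0.081  0.01 ] [-0.127  0.048  0.023] 129
```

View pics/t4.png

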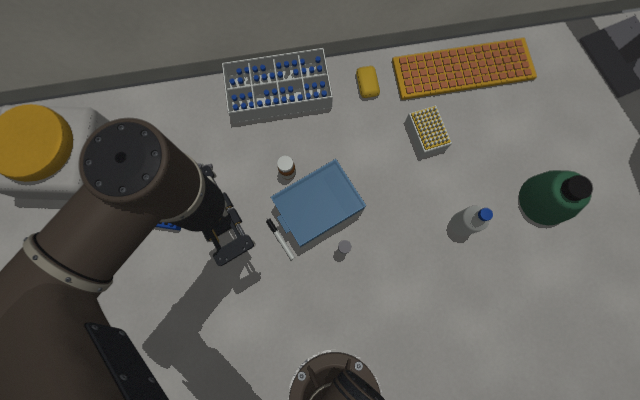

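The picture shows the cover shut flat (blue, 273–364, 160–245). The bottle (286,166), conical tube (344,247) and marker (282,240) have not moved, and the gripper is clear at about (235,245).

```bash
python3 -c "
from plant import r
print(r.close_job())"
```

```text
the job is handed in; nothing more can be done
None
```

The cool box is closed and the job is handed in, about 10 s into the 53 s allowed; no verdict was reported. With the fingers shut, I pushed and pressed the white leaf down to its stop first. Then I swung the cover shut from its outer side and backed the arm off.

| Check | Result |
|---|---|
| Leaf, measured before the cover was moved | slope about 0.003 rad (limit 0.08) |
| Cover still standing when the leaf was down | outer face unchanged in the depth images |
| Cover, shut | slope 0.001 rad or less (limit 0.05), face about 101 mm above the bench |
| Highest measured force, read at the end of each move | about 37 N on the leaf, 28 N on the cover (limit 60 N) |
| Bottle, conical tube, marker | where they were, within a few mm of measurement noise |
| Robot | clear of everything, force about 1 N (sensor noise) |

- **Vials:** I could not check them under the closed leaf and cover.
- **Other bystanders:** I only judged the pipette, tip box and wash bottle by eye in the last picture, where they look unmoved. The arm largely hid the vial block there, but its path stayed well above it.

No check failed or disagreed.

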